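# Clamp the marble tablet: push it home, tighten to the click

### The arm

A 6-joint arm with a two-finger parallel gripper is mounted at the origin on a cart in front of the work surface, level with it; the furniture and walls round the work are solid. World frame = base frame: x ahead of the robot, y to its left, z up, the work surface at z = 0. Lengths are in m, angles in rad, forces in N, time in s.
With the tool pointing down it reaches from about 0.275 to 0.825 m from the base axis. Payload 5.2 kg.
Tool frame: the origin (TCP) lies midway between the tips of the shut fingers; the grasp point (between the pads) lies 19 mm behind it; z points along the fingers, y is the line along which they close (so a half turn about z gives the same grasp; the last joint's range is limited). The gripper opens to 93 mm and grips with 3 to 60 N. Pads are 15 mm wide; open, the fingers measure 128 mm over their backs; the gripper's body (75 mm by 188 mm) begins 65 mm behind the grasp point.
Start: joints at [-1.421, 0.259, 1.535, -0, 1.348, -0.203], TCP at [0.19, -0.516, 0.219] pointing down, gripper open.
Joint ranges: [-3.14, 3.14], [-0.91, 2.08], [0.19, 2.58], [-1.22, 4.36], [0.22, 2.71], [-3.12, 3.12]. Speed limits (rad/s): [2.57, 2.57, 3.14, 3.14, 3.14, 3.14].

### API

Orientations are given as a unit quaternion [x, y, z, w].
In Python, from plant import monitor, viewer, workorder gives the robot as it stands.
- The arm moves only by the tool jog_arm, never from a script. Its argument "steps" is a list of rows, each an object of numbers: "tx", "ty", "tz": the shift along the tool's x, y, z in cm; "yaw": the turn about the tool's z in degrees; "jaw": the finger opening in cm, from 0 to 9.3. A call has 1 to 5 rows; each row shifts and turns the commanded pose from where the row before left it, along the tool's axes as they then stand; what a row does not reach is not made up. A row lasts 1/8 s, in which the tool goes at most 62.5 mm and 10.7 degrees, less where a joint would pass 70% of its speed; a pose out of reach is approached as far as the arm can. A call with a gripper value outside its range is refused whole. The fingers move at their own pace and stop on an object; "newtons" is the grip in N (left out, the last holds). Time passes only in rows, so rows that do not move let the fingers close. It gives the time, the measured TCP pose, the force, the opening and the grip force at its end, in the units of the state.
- monitor.get_state(): the state, without advancing time (a new reading comes with each control period).
- viewer.capture(name): name is "scene" or "top" or "wrist"; returns the picture (384x512x3 uint8, red, green, blue); there is no depth.
- viewer.camera_model(name): a dict with "fovy" (degrees; the focal length in pixels is half the picture's height over the tangent of half this angle, whatever the lens; pixels are square), "cx", "cy" (the principal point, pixels), "dist" ([k1, k2, p1, p2, k3] as OpenCV has them; the pictures are not rectified), "R" (3x3) and "t" (3): a world point X has camera coordinates R X + t. Camera axes: x right, y down, z forward; pixel columns grow to the right and rows downward; lengths in m; the calibration is good to about 2 mm. A picture is of the moment at which its call begins: read the wrist's pose just before it. camera_model takes no time and is no camera call; for the wrist camera it gives the pose at the moment of the call.
- workorder.finish_job(): hands the job in; it is judged then, once.
The state is a dict: "clock": time; "joints": joint angles; "dq": joint speeds; "joint_efforts": joint torques, N m; "tcp_pos": TCP position; "ee_rot": TCP orientation; "force": force on the tool from outside, world axes, zero at the start; "moment": the same for the moment, N m; "grip_width": finger opening in m; "gripper_force": force on a finger pad.
Only numpy, scipy, OpenCV 4.12 (cv2) and the standard library are available. Lean on these libraries where they do the work, as an engineer would, in place of code of your own. Each camera call takes 0.05 s, during which the arm holds its last target. There are 200 camera calls.

### The job

Push the marble tablet back along the clamp's bed until it sits flat against the fence under the arm, then tighten the clamp: swing its torque handle clockwise, seen from above, until it clicks, which you notice as the handle suddenly giving way by a few degrees. Stop right at the click, because pulling on past it overtightens the screw and can crack the stone, and let go so that the handle springs back and the screw stays tight. Do not disturb the chisel, the riffler or the jar.

Things in the scene. Friction and masses are not known exactly. Their poses are not given: they have to be found in the camera images.
- clamp: grey cast stone clamp bolted to the bench; never moves in a run. Origin on the bench top below the screw's axis; z up, x from the open front (robot's side) to fence and column, y to the left. Bed plate x -195..+90 mm, y +-75 mm, 16 mm thick. Column and arm, 50 mm wide, up to 108 mm high, x -23..+85 mm. Side guides 12 mm high above the bed at y = +-47.5 mm, x -130..+35 mm: 2.5 mm play a side
- fence_face (a point): middle of the front face of the fence (x = +35 mm on the clamp, 94 mm wide, 20 mm high above the bed); the point is 29 mm above the bench, axes as the clamp's
- screw_axis (a point): point on the upright axis of the clamp screw at the height of the handle, 148 mm above the bench; axes as the clamp's. The round hub on it has radius 25 mm and goes up to 168 mm above the bench; a clutch housing 35 mm thick joins it to the handle (16 to 66 mm off the axis)
- clamp_screw (a joint): turn of the clamp screw in rad, growing clockwise seen from above (tightening). Starts between -1.0 and -0.65 with the foot 0.8 to 1.7 mm clear of the tablet; the foot touches at about -0.35 and the handle clicks near 0. A stiff thread that stays where it is left (creeps under 0.05 rad in a run): 0.5 to 0.9 N m turns it at the start, more and more as it tightens, about 1.35 N m at the click
- torque_handle (a joint): give of the handle against the screw, rad. A clutch in the hub holds it at 0, so the handle turns the screw, until about 1.35 N m; then it breaks over (the click): resistance falls to about half and the handle runs on 0.15 rad to a hard stop, past which it turns the screw again (overtightening). Freed, it springs back to 0 in under 0.5 s. Forced backwards from 0 with 1 N m it loosens the screw
- handle_grip (a point): centre line of the level torque handle, 145 mm from the screw's axis, 148 mm above the bench; x outward along it. Black ribbed grip 23 to 27 mm thick from 96 to 198 mm off the axis, bare 15 mm bar inside that. It starts pointing to the clamp's right (robot's right) and swings clockwise towards the robot over the front of the bed, 0.6 to 1.0 rad to the click; about 9 N here at the click
- tablet: loose marble tablet with a rosette in low relief (4 mm high) on its top, 140 mm (x) x 90 mm (y) x 26 mm (z), about 0.9 kg; 5 to 11 N slides it. Origin at the centre of its underside, on the bed (16 mm above the bench); +x end goes to the fence. At the start it lies between the guides 30 to 55 mm short of the fence
- tablet_back (a point): middle of the tablet's back (+x) end face, 13 mm above its underside; axes as the tablet's
- clamp_foot: black rubber-cushioned round foot, 32 mm across, on the lower end of the screw; the screw drives it down on the tablet's back margin. Origin at the centre of its underside, z up
- flat_chisel: loose steel chisel, 162 mm long, lying on the bench to the right of the clamp; origin at the centre of its underside
- riffler: loose stone rasp with a wooden handle, 235 mm long, lying on the bench to the right of the clamp; origin at the centre of its underside
- pumice_jar: loose lidded jar, 60 mm across, 81 mm high, standing to the left of the clamp; origin at the centre of its underside

How it is judged:
On the way, in this order (a step that is already met when the one before it is completed fails the run):
1. the tablet is flat against the fence (within 4 mm, square within 2 degrees) while the foot is still clear of it (x of tablet_back in the frame of fence_face above -0.004 m and angle between the x axis of tablet and the x axis of clamp, either way round below 0.035 rad and value of joint clamp_screw below -0.4 rad), for 0.2 s.
2. the torque handle clicks: it has broken over by more than 0.06 rad (value of joint torque_handle above 0.06 rad).
At the end, for the whole second after the job is handed in: The tablet sits against the fence (within 4 mm, square within 2 degrees) and at rest, the foot presses on it with more than 5 N, the screw is left as tight as at the click (-0.12 to 0.07 rad), and the handle has sprung back (give under 0.03 rad) (x of tablet_back in the frame of fence_face above -0.004 m and angle between the x axis of tablet and the x axis of clamp, either way round below 0.035 rad and contact force between clamp_foot and tablet above 5 N and value of joint clamp_screw between -0.12 and 0.07 rad and value of joint torque_handle below 0.03 rad and linear speed of tablet below 0.01 m/s); the robot touches nothing.
It fails at once if the screw was overtightened: pulled on past the click, more than about 0.08 rad beyond the end of the handle's give (value of joint clamp_screw above 0.07 rad).
It fails at once if the chisel, the riffler or the jar was disturbed (moved more than 30 mm or the jar tipped) (distance of any of flat_chisel, riffler, pumice_jar from where it was at the start of the episode above 0.03 m or angle between pumice_jar's own z axis and vertical above 0.5 rad).
It also fails if it takes over 61 s, if anything falls off the work surface, if the arm or the gripper's body presses on something with over 40 N, if the wrist force passes 120 N, or if a joint passes its speed limit or range.

## Working session

There is one attempt and no reset: what is moved stays moved. The work goes in short steps, Python scripts to look and compute and a tool call to move; the robot and the scene stay as the last step left them, time stands still between calls to the robot, and variables do not carry over. Pictures are saved under pics/ and viewed, at most 10 in all, crops included, and the job is handed in when it is done.

Besides the shell and the picture viewer there is one more tool, called after "Call:" as name(argument=value, ...) on one line, values as JSON. jog_arm: Moves the arm, as the interface text tells. Its arguments: {"type":"object","properties":{"steps":{"type":"array"},"newtons":{"type":"number"}},"required":["steps"]}

```bash
mkdir -p pics; python3 - <<'E'
from plant import monitor, viewer, workorder
import cv2,numpy as np
for n in ("scene","top"):
    im=viewer.capture(n); cv2.imwrite(f"pics/{n}0.png",im[:,:,::-1])
    m=viewer.camera_model(n); print(n,m)
s=monitor.get_state(); print({k:np.round(v,3) for k,v in s.items()})
E
```

```text
scene {'fovy': 53.37445347271337, 'cx': 256.46884524110595, 'cy': 186.46178633303234, 'dist': array([-0.00289752,  0.        ,  0.        ,  0.        ,  0.        ]), 'R': array([[-0.81109606, -0.58485455, -0.00826624],
       [-0.29163691,  0.41662159, -0.86103099],
       [ 0.50702178, -0.69596811, -0.50848531]]), 't': array([0.46488501, 0.26830349, 1.01532193])}
top {'fovy': 48.4893384478508, 'cx': 261.3478723720044, 'cy': 193.77844432290297, 'dist': array([-0.11285733,  0.        ,  0.        ,  0.        ,  0.        ]), 'R': array([[ 0.00615183, -0.99983013,  0.01737454],
       [-0.99783012, -0.00727666, -0.06543776],
       [ 0.06555307, -0.01693427, -0.99770538]]), 't': array([-0.02426278,  0.57798298,  1.19725574])}
{'clock': np.float64(0.1), 'joints': array([-1.421,  0.259,  1.536, -0.   ,  1.348, -0.203]), 'dq': array([-0.002, -0.002, -0.003,  0.001,  0.001,  0.002]), 'joint_efforts': array([ 2.0000e-03, -4.3821e+01, -2.8464e+01,  7.2000e-02,  3.6000e-02,
       -0.0000e+00]), 'tcp_pos': array([ 0.19 , -0.516,  0.218]), 'ee_rot': array([ 0.984,  0.175,  0.   , -0.001]), 'force': array([-0.574,  0.124,  0.351]), 'moment': array([-0.031,  0.009, -0.006]), 'gripper_force': np.float64(0.0), 'grip_width': np.float64(0.093)}
```

View pics/scene0.png

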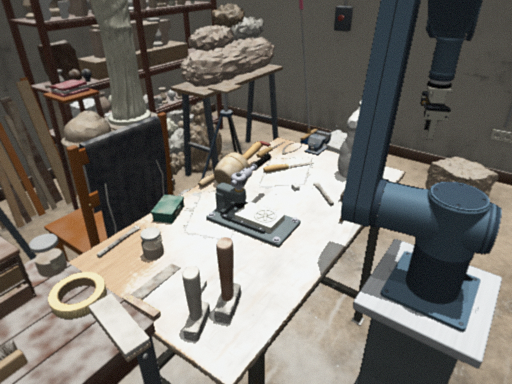

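View pics/top0.png

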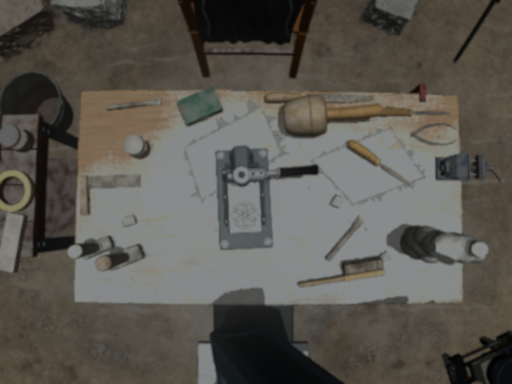

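The scene view shows the clamp in mid-bench. The top view shows the bed at about x 217–272, y 148–249, the hub near (240,174) and the handle pointing right to (318,170). The chisel is at (343,238) and the riffler at (380,163). I'll enlarge the top view.

```bash
cat > h.py <<'E'
import cv2,numpy as np
def K(m):
    f=192/np.tan(np.radians(m["fovy"]/2)); return np.array([[f,0,m["cx"]],[0,f,m["cy"]],[0,0,1]])
def ray(m,px,z):
    p=cv2.undistortPoints(np.array(px,float).reshape(-1,1,2),K(m),m["dist"])[:,0]
    d=np.c_[p,np.ones(len(p))]@m["R"]; c=-m["R"].T@m["t"]
    return c+d*((np.broadcast_to(z,len(p))-c[2])/d[:,2])[:,None]
def proj(m,X):
    return cv2.projectPoints(np.array(X,float).reshape(-1,1,3),cv2.Rodrigues(m["R"])[0],m["t"],K(m),m["dist"])[0][:,0]
E
python3 - <<'E'
import cv2
im=cv2.imread("pics/top0.png")[135:260,205:335]
im=cv2.convertScaleAbs(cv2.resize(im,None,fx=4.6,fy=4.6,interpolation=cv2.INTER_CUBIC),alpha=1.5)
for i in range(0,130,10):
    cv2.putText(im,str(205+i),(int(i*4.6),10),0,.35,(0,0,255)); cv2.line(im,(int(i*4.6),12),(int(i*4.6),16),(0,0,255))
for i in range(0,125,10):
    cv2.putText(im,str(135+i),(0,int(i*4.6)+4),0,.35,(0,0,255))
cv2.imwrite("pics/crop0.png",im)
E
```

```text
(no output)
```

View pics/crop0.png

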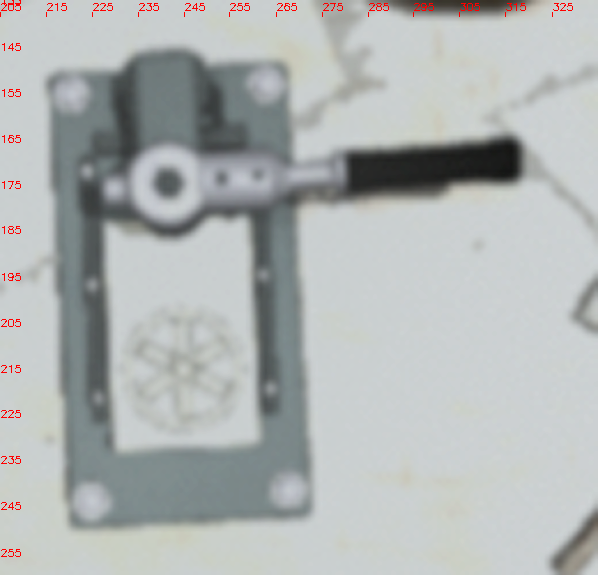

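```bash
python3 - <<'E'
from plant import viewer
from h import *
m=viewer.camera_model("top")
c=np.array([[48,75],[288,62],[312,516],[70,528],[170,183],[347,171],[521,159],[114,452],[260,441]])/4.6+[205,135]
z=[.016]*4+[.168]+[.148]*2+[.042]*2
P=ray(m,c,z); print(P.round(4))
b=P[:4]; ex=((b[0]+b[1])-(b[2]+b[3]))[:2]; L=np.linalg.norm(ex)/2; ex/=np.linalg.norm(ex); ey=np.array([-ex[1],ex[0]])
w=np.linalg.norm(((b[0]+b[3])-(b[1]+b[2]))[:2])/2
print("L,W",L,w,"yaw",np.degrees(np.arctan2(ex[1],ex[0])))
o=b.mean(0)[:2]+ex*.0525; print("origin",o)
T=lambda X:np.c_[(X[:,:2]-o)@ex,(X[:,:2]-o)@ey]
print("in clamp",T(P).round(4))
E
```

```text
[[ 0.7     0.1126  0.016 ]
 [ 0.7094 -0.0377  0.016 ]
 [ 0.4264 -0.054   0.016 ]
 [ 0.4181  0.0954  0.016 ]
 [ 0.6158  0.0311  0.168 ]
 [ 0.6255 -0.0668  0.148 ]
 [ 0.6331 -0.1642  0.148 ]
 [ 0.4659  0.0672  0.042 ]
 [ 0.4731 -0.0211  0.042 ]]
L,W 0.2829694234838213 0.15012809818777387 yaw 3.3965973376891014
origin [0.61589834 0.03219161]
in clamp [[ 0.0887  0.0753]
 [ 0.0892 -0.0753]
 [-0.1943 -0.0748]
 [-0.1937  0.0748]
 [-0.0002 -0.0011]
 [ 0.0037 -0.0993]
 [ 0.0056 -0.1971]
 [-0.1477  0.0438]
 [-0.1457 -0.0447]]
```

Call:
jog_arm(steps=[{"yaw": 8.4, "jaw": 4}, {"yaw": 8.4}, {"tx": 2.3, "ty": -4.3}, {"tx": 2.3, "ty": -4.3}, {"tx": 2.3, "ty": -4.3}])

```text
schema error: expected keys tx, ty, tz, yaw, jaw
```

Call:
jog_arm(steps=[{"tx": 2.3, "ty": -4.3}, {"tx": 2.3, "ty": -4.3}, {"tx": 2.3, "ty": -4.3}, {"tx": 2.3, "ty": -4.3}, {"tx": 2.3, "ty": -4.3}])

```text
schema error: expected keys tx, ty, tz, yaw, jaw
```

Call:
jog_arm(steps=[{"tx": 0, "ty": 0, "tz": 0, "yaw": 8.4, "jaw": 4}, {"tx": 0, "ty": 0, "tz": 0, "yaw": 8.4, "jaw": 4}, {"tx": 2.3, "ty": -4.3, "tz": 0, "yaw": 0, "jaw": 4}, {"tx": 2.3, "ty": -4.3, "tz": 0, "yaw": 0, "jaw": 4}, {"tx": 2.3, "ty": -4.3, "tz": 0, "yaw": 0, "jaw": 4}])

```text
clock: 0.72
tcp_pos: [0.2516, -0.3817, 0.2182]
ee_rot: [1.0, 0.029, -0.0, -0.001]
force: [0.1, 0.6, -0.8]
grip_width: 0.0478
gripper_force: 0.0
```

Call:
jog_arm(steps=[{"tx": 2.3, "ty": -4.35, "tz": 0, "yaw": 0, "jaw": 4}, {"tx": 2.3, "ty": -4.35, "tz": 0, "yaw": 0, "jaw": 4}, {"tx": 2.3, "ty": -4.35, "tz": 0, "yaw": 0, "jaw": 4}, {"tx": 2.3, "ty": -4.35, "tz": 0, "yaw": 0, "jaw": 4}, {"tx": 2.3, "ty": -4.35, "tz": 0, "yaw": 0, "jaw": 4}])

```text
clock: 1.35
tcp_pos: [0.3533, -0.1577, 0.2185]
ee_rot: [1.0, 0.03, 0.0, -0.0]
force: [0.6, -1.1, 0.4]
grip_width: 0.0399
gripper_force: 0.0
```

Call:
jog_arm(steps=[{"tx": 2.3, "ty": -4.35, "tz": 0, "yaw": 0, "jaw": 4}, {"tx": 2.3, "ty": -4.35, "tz": 0, "yaw": 0, "jaw": 4}, {"tx": 2.3, "ty": -4.35, "tz": 0, "yaw": 0, "jaw": 4}, {"tx": 2.3, "ty": -4.35, "tz": 0, "yaw": 0, "jaw": 4}, {"tx": 0, "ty": 0, "tz": 0, "yaw": 0, "jaw": 4}])

```text
clock: 1.98
tcp_pos: [0.4349, 0.0227, 0.2183]
ee_rot: [0.999, 0.032, -0.0, -0.0]
force: [-0.4, 0.7, -0.4]
grip_width: 0.0404
gripper_force: 0.0
```

```bash
python3 - <<'E'
from plant import viewer,monitor
from h import *
s=monitor.get_state();print(s["tcp_pos"],s["ee_rot"])
m=viewer.camera_model("wrist");print(m["R"].round(2),(-m["R"].T@m["t"]).round(3))
cv2.imwrite("pics/w1.png",viewer.capture("wrist")[:,:,::-1])
E
```

```text
[0.43488839 0.02270908 0.21829019] [ 9.99473648e-01  3.24367679e-02 -2.73223859e-04 -4.56452207e-04]
[[ 0.06 -1.   -0.  ]
 [-0.96 -0.06  0.26]
 [-0.26 -0.02 -0.96]] [0.507 0.028 0.384]
```

View pics/w1.png

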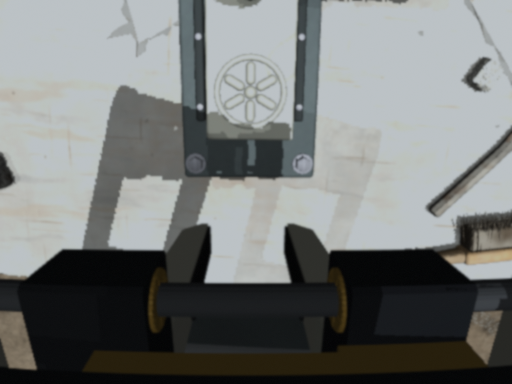

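The wrist view shows the tablet between its guides, with the rosette at (250,92) and the front edge near row 138. The tool is centred on the bed. The camera sits on the hub side of the tool, so I'll turn half round while descending to keep it clear of the hub.

Call:
jog_arm(steps=[{"tx": 0, "ty": 0, "tz": 0.6, "yaw": -10.5, "jaw": 4}, {"tx": 0, "ty": 0, "tz": 0.6, "yaw": -10.5, "jaw": 4}, {"tx": 0, "ty": 0, "tz": 0.6, "yaw": -10.5, "jaw": 4}, {"tx": 0, "ty": 0, "tz": 0.6, "yaw": -10.5, "jaw": 4}, {"tx": 0, "ty": 0, "tz": 0.6, "yaw": -10.5, "jaw": 4}])

```text
clock: 2.65
tcp_pos: [0.434, 0.0184, 0.1883]
ee_rot: [0.882, 0.471, -0.0, 0.0]
force: [0.2, 0.6, 0.4]
grip_width: 0.0401
gripper_force: 0.0
```

Call:
jog_arm(steps=[{"tx": 0, "ty": 0, "tz": 0.6, "yaw": -10.5, "jaw": 4}, {"tx": 0, "ty": 0, "tz": 0.6, "yaw": -10.5, "jaw": 4}, {"tx": 0, "ty": 0, "tz": 0.6, "yaw": -10.5, "jaw": 4}, {"tx": 0, "ty": 0, "tz": 0.6, "yaw": -10.5, "jaw": 4}, {"tx": 0, "ty": 0, "tz": 0.6, "yaw": -10.5, "jaw": 4}])

```text
clock: 3.28
tcp_pos: [0.434, 0.0183, 0.1583]
ee_rot: [0.583, 0.812, -0.0, -0.0]
force: [0.1, 0.2, -0.2]
grip_width: 0.0401
gripper_force: 0.0
```

Call:
jog_arm(steps=[{"tx": 0, "ty": 0, "tz": 0.6, "yaw": -10.5, "jaw": 4}, {"tx": 0, "ty": 0, "tz": 0.6, "yaw": -10.5, "jaw": 4}, {"tx": 0, "ty": 0, "tz": 0.6, "yaw": -10.5, "jaw": 4}, {"tx": 0, "ty": 0, "tz": 0.6, "yaw": -10.5, "jaw": 4}, {"tx": 0, "ty": 0, "tz": 0.6, "yaw": -10.5, "jaw": 4}])

```text
clock: 3.9
tcp_pos: [0.434, 0.0183, 0.1283]
ee_rot: [0.164, 0.986, -0.0, -0.0]
force: [0.6, -0.1, -0.1]
grip_width: 0.0398
gripper_force: 0.0
```

Call:
jog_arm(steps=[{"tx": 0, "ty": 0, "tz": 0.6, "yaw": -10.5, "jaw": 4}, {"tx": 0, "ty": 0, "tz": 0.6, "yaw": -10.5, "jaw": 4}, {"tx": 0, "ty": 0, "tz": 0.6, "yaw": 0, "jaw": 4}, {"tx": 0, "ty": 0, "tz": 0, "yaw": 0, "jaw": 4}])

```text
clock: 4.4
tcp_pos: [0.434, 0.0192, 0.1102]
ee_rot: [-0.014, 1.0, 0.0, -0.001]
force: [-0.4, 0.5, 0.4]
grip_width: 0.04
gripper_force: 0.0
```

Call:
jog_arm(steps=[{"tx": 0, "ty": 0.2, "tz": 2.5, "yaw": -1.7, "jaw": 4}, {"tx": 0, "ty": 0, "tz": 2.5, "yaw": 0, "jaw": 4}, {"tx": 0, "ty": 0, "tz": 2, "yaw": 0, "jaw": 4}, {"tx": 0, "ty": 0, "tz": 1, "yaw": 0, "jaw": 4}, {"tx": -1, "ty": 0, "tz": 0, "yaw": 0, "jaw": 4}])

```text
clock: 5.03
tcp_pos: [0.444, 0.0225, 0.0304]
ee_rot: [-0.031, 1.0, 0.0, -0.001]
force: [0.2, 1.0, 0.5]
grip_width: 0.04
gripper_force: 0.0
```

Call:
jog_arm(steps=[{"tx": -0.7, "ty": 0, "tz": 0, "yaw": 0, "jaw": 4}, {"tx": -0.7, "ty": 0, "tz": 0, "yaw": 0, "jaw": 4}, {"tx": -0.7, "ty": 0, "tz": 0, "yaw": 0, "jaw": 4}, {"tx": -0.5, "ty": 0, "tz": 0, "yaw": 0, "jaw": 4}, {"tx": -0.5, "ty": 0, "tz": 0, "yaw": 0, "jaw": 4}])

```text
clock: 5.65
tcp_pos: [0.473, 0.0249, 0.0305]
ee_rot: [-0.032, 0.999, 0.0, -0.003]
force: [-7.7, -1.8, 5.0]
grip_width: 0.0398
gripper_force: 3.8
```

Call:
jog_arm(steps=[{"tx": -0.5, "ty": 0, "tz": 0, "yaw": 0, "jaw": 4}, {"tx": -0.5, "ty": 0, "tz": 0, "yaw": 0, "jaw": 4}, {"tx": -0.5, "ty": 0, "tz": 0, "yaw": 0, "jaw": 4}, {"tx": -0.4, "ty": 0, "tz": 0, "yaw": 0, "jaw": 4}, {"tx": -0.3, "ty": 0, "tz": 0, "yaw": 0, "jaw": 4}])

```text
clock: 6.28
tcp_pos: [0.495, 0.0263, 0.0305]
ee_rot: [-0.032, 0.999, 0.0, -0.003]
force: [-8.7, -1.4, 5.5]
grip_width: 0.0401
gripper_force: 3.8
```

Call:
jog_arm(steps=[{"tx": -0.2, "ty": 0, "tz": 0, "yaw": 0, "jaw": 4}, {"tx": -0.1, "ty": 0, "tz": 0, "yaw": 0, "jaw": 4}])

```text
clock: 6.52
tcp_pos: [0.498, 0.0264, 0.0305]
ee_rot: [-0.032, 0.999, 0.0, -0.003]
force: [-7.7, -1.0, 5.9]
grip_width: 0.0401
gripper_force: 3.8
```

Call:
jog_arm(steps=[{"tx": -0.1, "ty": 0, "tz": 0, "yaw": 0, "jaw": 4}, {"tx": -0.1, "ty": 0, "tz": 0, "yaw": 0, "jaw": 4}, {"tx": -0.1, "ty": 0, "tz": 0, "yaw": 0, "jaw": 4}])

```text
clock: 6.9
tcp_pos: [0.5009, 0.0266, 0.0305]
ee_rot: [-0.032, 0.999, 0.0, -0.003]
force: [-7.5, -0.5, 4.7]
grip_width: 0.0398
gripper_force: 3.6
```

Call:
jog_arm(steps=[{"tx": -0.1, "ty": 0, "tz": 0, "yaw": 0, "jaw": 4}, {"tx": -0.1, "ty": 0, "tz": 0, "yaw": 0, "jaw": 4}])

```text
clock: 7.15
tcp_pos: [0.5028, 0.0268, 0.0305]
ee_rot: [-0.032, 0.999, 0.0, -0.003]
force: [-7.4, -0.0, 5.0]
grip_width: 0.0398
gripper_force: 3.6
```

Call:
jog_arm(steps=[{"tx": -0.1, "ty": 0, "tz": 0, "yaw": 0, "jaw": 4}, {"tx": -0.1, "ty": 0, "tz": 0, "yaw": 0, "jaw": 4}])

```text
clock: 7.4
tcp_pos: [0.5039, 0.0268, 0.0304]
ee_rot: [-0.032, 0.999, 0.0, -0.004]
force: [-10.8, -1.7, 8.7]
grip_width: 0.0398
gripper_force: 5.5
```

Call:
jog_arm(steps=[{"tx": -0.1, "ty": 0, "tz": 0, "yaw": 0, "jaw": 4}, {"tx": -0.1, "ty": 0, "tz": 0, "yaw": 0, "jaw": 4}])

```text
clock: 7.65
tcp_pos: [0.5039, 0.0269, 0.0301]
ee_rot: [-0.032, 0.999, 0.0, -0.006]
force: [-14.2, -2.0, 10.3]
grip_width: 0.0402
gripper_force: 7.9
```

The tool has stalled at clamp x of about −0.112, as predicted for the fence, and the force is rising. I'll hold with a little more push, back off and check from the top camera.

Call:
jog_arm(steps=[{"tx": -0.2, "ty": 0, "tz": 0, "yaw": 0, "jaw": 4}, {"tx": 0, "ty": 0, "tz": 0, "yaw": 0, "jaw": 4}, {"tx": 0, "ty": 0, "tz": 0, "yaw": 0, "jaw": 4}])

```text
clock: 8.02
tcp_pos: [0.5039, 0.0271, 0.0298]
ee_rot: [-0.032, 0.999, 0.0, -0.007]
force: [-18.0, -3.4, 13.6]
grip_width: 0.04
gripper_force: 9.6
```

Call:
jog_arm(steps=[{"tx": 2, "ty": 0, "tz": 0, "yaw": 0, "jaw": 4}, {"tx": 3, "ty": 0, "tz": 0, "yaw": 0, "jaw": 4}, {"tx": 3, "ty": 0, "tz": -5, "yaw": 0, "jaw": 0}, {"tx": 0, "ty": -3, "tz": -5, "yaw": 0, "jaw": 0}, {"tx": 0, "ty": -4, "tz": -4, "yaw": 0, "jaw": 0}])

```text
clock: 8.65
tcp_pos: [0.4364, -0.0484, 0.1733]
ee_rot: [-0.033, 0.999, -0.0, 0.001]
force: [1.3, -0.7, 0.5]
grip_width: 0.0141
gripper_force: 0.0
```

Call:
jog_arm(steps=[{"tx": 0, "ty": -5, "tz": -3, "yaw": 0, "jaw": 0}, {"tx": 0, "ty": -5, "tz": -3, "yaw": 0, "jaw": 0}, {"tx": 0, "ty": -5, "tz": -1, "yaw": 0, "jaw": 0}, {"tx": 0, "ty": -4, "tz": 0, "yaw": 0, "jaw": 0}, {"tx": 0, "ty": 0, "tz": 0, "yaw": 0, "jaw": 0}])

```text
clock: 9.28
tcp_pos: [0.4481, -0.2405, 0.2408]
ee_rot: [-0.03, 1.0, -0.0, 0.0]
force: [-0.7, 0.6, 0.3]
grip_width: 0.0005
gripper_force: 0.0
```

```bash
python3 - <<'E'
from plant import viewer
from h import *
cv2.imwrite("pics/top1.png",viewer.capture("top")[:,:,::-1])
im=cv2.imread("pics/top1.png")[135:260,205:335]
im=cv2.convertScaleAbs(cv2.resize(im,None,fx=4.6,fy=4.6,interpolation=cv2.INTER_CUBIC),alpha=1.5)
cv2.imwrite("pics/crop1.png",im)
E
```

```text
(no output)
```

View pics/crop1.png

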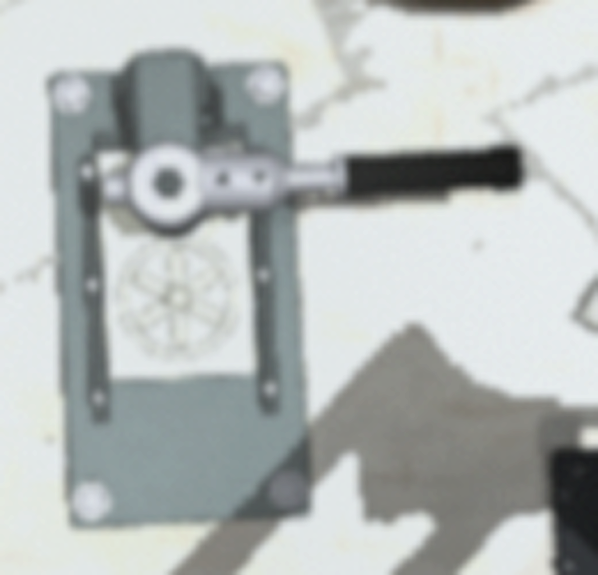

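The tablet's front edge has moved about 42 mm, square, and the handle is unmoved at about (430,170) in the crop. Next I go over and behind the grip.

Call:
jog_arm(steps=[{"tx": -4.6, "ty": 2.2, "tz": 0, "yaw": 0, "jaw": 0}, {"tx": -4.6, "ty": 2.2, "tz": 0, "yaw": 0, "jaw": 0}, {"tx": -4.6, "ty": 2.2, "tz": 0, "yaw": 0, "jaw": 0}, {"tx": -4.6, "ty": 2.2, "tz": 0, "yaw": 0, "jaw": 0}, {"tx": -4.2, "ty": 2.2, "tz": 0, "yaw": 0, "jaw": 0}])

```text
clock: 9.95
tcp_pos: [0.6676, -0.1107, 0.2407]
ee_rot: [-0.032, 0.999, 0.0, -0.0]
force: [0.6, 0.0, -0.2]
grip_width: 0.0004
gripper_force: 0.0
```

Call:
jog_arm(steps=[{"tx": 0, "ty": 0, "tz": 0, "yaw": 0, "jaw": 0}])

```text
clock: 10.07
tcp_pos: [0.6681, -0.1095, 0.2395]
ee_rot: [-0.034, 0.999, 0.001, -0.0]
force: [-0.4, 0.0, -0.6]
grip_width: 0.0003
gripper_force: 0.0
```

Call:
jog_arm(steps=[{"tx": 0, "ty": -0.6, "tz": 4, "yaw": 0, "jaw": 0}, {"tx": 0, "ty": 0, "tz": 4, "yaw": 0, "jaw": 0}, {"tx": 0, "ty": 0, "tz": 3, "yaw": 0, "jaw": 0}, {"tx": 0.5, "ty": 0, "tz": 0, "yaw": 0, "jaw": 0}, {"tx": 0.5, "ty": 0, "tz": 0, "yaw": 0, "jaw": 0}])

```text
clock: 10.7
tcp_pos: [0.6568, -0.1204, 0.1323]
ee_rot: [-0.032, 0.999, -0.0, 0.001]
force: [0.3, -1.0, 0.3]
grip_width: 0.0006
gripper_force: 0.0
```

Call:
jog_arm(steps=[{"tx": 0.4, "ty": 0, "tz": 0, "yaw": 0, "jaw": 0}, {"tx": 0.3, "ty": 0, "tz": 0, "yaw": 0, "jaw": 0}])

```text
clock: 10.95
tcp_pos: [0.6502, -0.1211, 0.1323]
ee_rot: [-0.032, 1.0, -0.0, 0.001]
force: [-0.0, 1.2, -0.1]
grip_width: 0.0005
gripper_force: 0.0
```

Call:
jog_arm(steps=[{"tx": 0.3, "ty": 0, "tz": 0, "yaw": 0, "jaw": 0}, {"tx": 1.35, "ty": -0.15, "tz": 0, "yaw": 5, "jaw": 0}, {"tx": 1.35, "ty": -0.15, "tz": 0, "yaw": 5, "jaw": 0}])

```text
clock: 11.32
tcp_pos: [0.6225, -0.1242, 0.1316]
ee_rot: [0.057, 0.998, 0.0, 0.003]
force: [0.2, 0.0, 0.0]
grip_width: 0.0002
gripper_force: 0.0
```

```bash
cat > st.py <<'E'
from plant import monitor
import numpy as np
s=monitor.get_state(); o=np.array([.616,.0317]); y=np.radians(3.4)
d=s["tcp_pos"][:2]-o; t=2*np.arctan2(s["ee_rot"][1],s["ee_rot"][0])
ux=np.array([np.cos(t),np.sin(t)]); uy=np.array([np.sin(t),-np.cos(t)])
C=np.array([-d@ux,-d@uy]); F=s["force"][:2]
print("t",round(s["clock"],2),"toolturn deg",np.degrees(np.pi+y-t).round(2),"axis in tool",C.round(4),"F tool",(F@ux).round(1),(F@uy).round(1),"Mz",(d[0]*F[1]-d[1]*F[0]).round(2), "az", np.degrees(np.arctan2(-d@[np.cos(y),np.sin(y)],-d@[-np.sin(y),np.cos(y)])).round(2))
E
python3 st.py
```

```text
t 11.32 toolturn deg 9.94 axis in tool [0.0242 0.1542] F tool -0.2 0.1 Mz 0.03 az 1.02
```

```bash
python3 - <<'E'
from plant import viewer
from h import *
a=viewer.capture("top")[:,:,::-1][135:225,205:335]; b=viewer.capture("wrist")[:,:,::-1]
a=cv2.convertScaleAbs(cv2.resize(a,None,fx=3.9,fy=3.9,interpolation=cv2.INTER_CUBIC),alpha=1.5)
b=cv2.resize(b,(290,218)); c=np.zeros((a.shape[0],800,3),np.uint8); c[:,:507]=a[:,:507]; c[:218,510:]=b
cv2.imwrite("pics/c2.png",c)
E
```

```text
(no output)
```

View pics/c2.png

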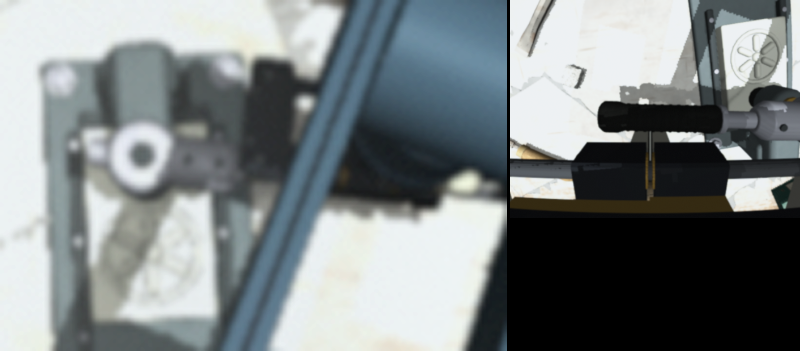

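The wrist inset shows the grip at about (660,117) lying square across the shut fingers, parallel to the tool. So the handle has followed about 10 degrees. I'll carry on.

Call:
jog_arm(steps=[{"tx": 1.1, "ty": -0.13, "tz": 0, "yaw": 4, "jaw": 0}, {"tx": 1.1, "ty": -0.13, "tz": 0, "yaw": 4, "jaw": 0}])

```text
clock: 11.68
tcp_pos: [0.6006, -0.1241, 0.131]
ee_rot: [0.125, 0.992, 0.0, 0.003]
force: [8.2, 1.3, -4.2]
grip_width: 0.0003
gripper_force: 3.8
```

```bash
python3 st.py
```

```text
t 11.68 toolturn deg 17.81 axis in tool [0.0239 0.1547] F tool -7.7 3.3 Mz 1.26 az 9.05
```

Call:
jog_arm(steps=[{"tx": 0.54, "ty": -0.08, "tz": 0, "yaw": 2, "jaw": 0}, {"tx": 0, "ty": 0, "tz": 0, "yaw": 0, "jaw": 0}])

```text
clock: 11.92
tcp_pos: [0.5929, -0.1234, 0.1309]
ee_rot: [0.142, 0.99, -0.0, 0.0]
force: [2.1, 1.3, -0.4]
grip_width: 0.0007
gripper_force: 1.0
```

```bash
python3 st.py
```

```text
t 11.93 toolturn deg 19.72 axis in tool [0.0214 0.1553] F tool -1.6 1.8 Mz 0.3 az 11.88
```

Call:
jog_arm(steps=[{"tx": 0.27, "ty": -0.04, "tz": 0, "yaw": 1, "jaw": 0}, {"tx": 0.27, "ty": -0.04, "tz": 0, "yaw": 1, "jaw": 0}, {"tx": 0.27, "ty": -0.04, "tz": 0, "yaw": 1, "jaw": 0}])

```text
clock: 12.3
tcp_pos: [0.5863, -0.1223, 0.131]
ee_rot: [0.168, 0.986, 0.0, 0.002]
force: [6.5, 2.0, -1.7]
grip_width: 0.0003
gripper_force: 3.2
```

```bash
python3 st.py
```

```text
t 12.3 toolturn deg 22.76 axis in tool [0.023  0.1551] F tool -5.4 4.0 Mz 0.94 az 14.32
```

Call:
jog_arm(steps=[{"tx": 0.27, "ty": -0.04, "tz": 0, "yaw": 1, "jaw": 0}, {"tx": 0.27, "ty": -0.04, "tz": 0, "yaw": 1, "jaw": 0}, {"tx": 0.27, "ty": -0.04, "tz": 0, "yaw": 1, "jaw": 0}])

```text
clock: 12.68
tcp_pos: [0.5784, -0.1205, 0.131]
ee_rot: [0.194, 0.981, 0.0, 0.002]
force: [7.4, 1.2, -1.7]
grip_width: 0.0003
gripper_force: 3.2
```

```bash
python3 st.py
```

```text
t 12.68 toolturn deg 25.76 axis in tool [0.0232 0.1551] F tool -6.4 4.0 Mz 1.08 az 17.27
```

Call:
jog_arm(steps=[{"tx": 0.27, "ty": -0.04, "tz": 0, "yaw": 1, "jaw": 0}, {"tx": 0.27, "ty": -0.04, "tz": 0, "yaw": 1, "jaw": 0}, {"tx": 0.27, "ty": -0.04, "tz": 0, "yaw": 1, "jaw": 0}])

```text
clock: 13.05
tcp_pos: [0.5706, -0.1183, 0.131]
ee_rot: [0.22, 0.976, 0.0, 0.002]
force: [7.2, 0.4, -2.5]
grip_width: 0.0007
gripper_force: 3.3
```

```bash
python3 st.py
```

```text
t 13.05 toolturn deg 28.76 axis in tool [0.0233 0.155 ] F tool -6.3 3.4 Mz 1.06 az 20.23
```

Call:
jog_arm(steps=[{"tx": 0.27, "ty": -0.04, "tz": 0, "yaw": 1, "jaw": 0}, {"tx": 0.27, "ty": -0.04, "tz": 0, "yaw": 1, "jaw": 0}])

```text
clock: 13.3
tcp_pos: [0.5655, -0.1168, 0.1311]
ee_rot: [0.237, 0.972, 0.0, 0.002]
force: [7.8, -0.8, -2.1]
grip_width: 0.0007
gripper_force: 3.3
```

```bash
python3 st.py
```

```text
t 13.3 toolturn deg 30.76 axis in tool [0.0234 0.1551] F tool -7.3 2.9 Mz 1.2 az 22.17
```

Call:
jog_arm(steps=[{"tx": 0.27, "ty": -0.04, "tz": 0, "yaw": 1, "jaw": 0}, {"tx": 0.27, "ty": -0.04, "tz": 0, "yaw": 1, "jaw": 0}])

```text
clock: 13.55
tcp_pos: [0.5605, -0.1151, 0.1311]
ee_rot: [0.253, 0.967, 0.0, 0.002]
force: [8.0, -0.4, -2.5]
grip_width: 0.0006
gripper_force: 3.4
```

```bash
python3 st.py
```

```text
t 13.55 toolturn deg 32.77 axis in tool [0.0236 0.1552] F tool -7.2 3.6 Mz 1.2 az 24.12
```

Call:
jog_arm(steps=[{"tx": 0.27, "ty": -0.04, "tz": 0, "yaw": 1, "jaw": 0}, {"tx": 0.27, "ty": -0.04, "tz": 0, "yaw": 1, "jaw": 0}])

```text
clock: 13.8
tcp_pos: [0.5555, -0.1132, 0.1312]
ee_rot: [0.27, 0.963, 0.0, 0.002]
force: [9.2, 0.7, -3.0]
grip_width: 0.0004
gripper_force: 3.4
```

```bash
python3 st.py
```

```text
t 13.8 toolturn deg 34.76 axis in tool [0.0237 0.1552] F tool -7.5 5.4 Mz 1.3 az 26.06
```

Call:
jog_arm(steps=[{"tx": 0.27, "ty": -0.04, "tz": 0, "yaw": 1, "jaw": 0}, {"tx": 0.27, "ty": -0.04, "tz": 0, "yaw": 1, "jaw": 0}])

```text
clock: 14.05
tcp_pos: [0.5505, -0.1112, 0.1312]
ee_rot: [0.287, 0.958, 0.0, 0.003]
force: [8.2, -0.9, -2.6]
grip_width: 0.0004
gripper_force: 3.5
```

```bash
python3 st.py
```

```text
t 14.05 toolturn deg 36.76 axis in tool [0.0239 0.1553] F tool -7.3 3.7 Mz 1.23 az 28.02
```

Call:
jog_arm(steps=[{"tx": 0.27, "ty": -0.04, "tz": 0, "yaw": 1, "jaw": 0}, {"tx": 0.27, "ty": -0.04, "tz": 0, "yaw": 1, "jaw": 0}])

```text
clock: 14.3
tcp_pos: [0.5457, -0.1089, 0.1313]
ee_rot: [0.304, 0.953, 0.0, 0.003]
force: [8.3, -0.3, -2.2]
grip_width: 0.0005
gripper_force: 3.5
```

```bash
python3 st.py
```

```text
t 14.3 toolturn deg 38.76 axis in tool [0.0241 0.1554] F tool -7.0 4.6 Mz 1.2 az 29.96
```

Call:
jog_arm(steps=[{"tx": 0.27, "ty": -0.04, "tz": 0, "yaw": 1, "jaw": 0}, {"tx": 0.27, "ty": -0.04, "tz": 0, "yaw": 1, "jaw": 0}])

```text
clock: 14.55
tcp_pos: [0.5409, -0.1065, 0.1313]
ee_rot: [0.32, 0.947, 0.0, 0.003]
force: [9.2, 0.1, -3.0]
grip_width: 0.0003
gripper_force: 3.6
```

```bash
python3 st.py
```

```text
t 14.55 toolturn deg 40.76 axis in tool [0.0242 0.1554] F tool -7.3 5.7 Mz 1.27 az 31.9
```

Call:
jog_arm(steps=[{"tx": 0.27, "ty": -0.04, "tz": 0, "yaw": 1, "jaw": 0}, {"tx": 0.27, "ty": -0.04, "tz": 0, "yaw": 1, "jaw": 0}])

```text
clock: 14.8
tcp_pos: [0.5362, -0.104, 0.1314]
ee_rot: [0.337, 0.942, 0.0, 0.003]
force: [8.2, -2.1, -2.4]
grip_width: 0.0004
gripper_force: 3.6
```

```bash
python3 st.py
```

```text
t 14.8 toolturn deg 42.76 axis in tool [0.0244 0.1555] F tool -7.7 3.6 Mz 1.28 az 33.85
```

Call:
jog_arm(steps=[{"tx": 0.27, "ty": -0.04, "tz": 0, "yaw": 1, "jaw": 0}, {"tx": 0.27, "ty": -0.04, "tz": 0, "yaw": 1, "jaw": 0}])

```text
clock: 15.05
tcp_pos: [0.5317, -0.1013, 0.1314]
ee_rot: [0.353, 0.936, 0.0, 0.003]
force: [7.9, -1.5, -2.8]
grip_width: 0.0004
gripper_force: 3.7
```

```bash
python3 st.py
```

```text
t 15.05 toolturn deg 44.77 axis in tool [0.0246 0.1556] F tool -6.9 4.1 Mz 1.18 az 35.79
```

Call:
jog_arm(steps=[{"tx": 0.27, "ty": -0.04, "tz": 0, "yaw": 1, "jaw": 0}, {"tx": 0.27, "ty": -0.04, "tz": 0, "yaw": 1, "jaw": 0}])

```text
clock: 15.3
tcp_pos: [0.5272, -0.0983, 0.1314]
ee_rot: [0.369, 0.929, 0.0, 0.003]
force: [7.5, -1.1, -2.9]
grip_width: 0.0005
gripper_force: 3.8
```

```bash
python3 st.py
```

```text
t 15.3 toolturn deg 46.76 axis in tool [0.0247 0.1555] F tool -6.1 4.4 Mz 1.06 az 37.74
```

Call:
jog_arm(steps=[{"tx": 0.27, "ty": -0.04, "tz": 0, "yaw": 1, "jaw": 0}, {"tx": 0.27, "ty": -0.04, "tz": 0, "yaw": 1, "jaw": 0}])

```text
clock: 15.55
tcp_pos: [0.5228, -0.0953, 0.1315]
ee_rot: [0.386, 0.923, 0.0, 0.003]
force: [9.6, -2.2, -3.6]
grip_width: 0.0002
gripper_force: 3.8
```

```bash
python3 st.py
```

```text
t 15.55 toolturn deg 48.77 axis in tool [0.0249 0.1556] F tool -8.3 5.3 Mz 1.42 az 39.68
```

Call:
jog_arm(steps=[{"tx": 0.27, "ty": -0.04, "tz": 0, "yaw": 1, "jaw": 0}, {"tx": 0.27, "ty": -0.04, "tz": 0, "yaw": 1, "jaw": 0}])

```text
clock: 15.8
tcp_pos: [0.5185, -0.0921, 0.1315]
ee_rot: [0.402, 0.916, 0.0, 0.003]
force: [8.6, -3.0, -3.0]
grip_width: 0.0001
gripper_force: 3.9
```

```bash
python3 st.py
```

```text
t 15.8 toolturn deg 50.77 axis in tool [0.0251 0.1556] F tool -8.0 4.3 Mz 1.36 az 41.62
```

Call:
jog_arm(steps=[{"tx": 0.27, "ty": -0.04, "tz": 0, "yaw": 1, "jaw": 0}, {"tx": 0.27, "ty": -0.04, "tz": 0, "yaw": 1, "jaw": 0}])

```text
clock: 16.05
tcp_pos: [0.5143, -0.0888, 0.1315]
ee_rot: [0.418, 0.909, -0.0, 0.003]
force: [9.1, -3.4, -2.2]
grip_width: 0.0006
gripper_force: 3.9
```

```bash
python3 st.py
```

```text
t 16.05 toolturn deg 52.77 axis in tool [0.0252 0.1556] F tool -8.5 4.7 Mz 1.44 az 43.56
```

Call:
jog_arm(steps=[{"tx": 0.27, "ty": -0.04, "tz": 0, "yaw": 1, "jaw": 0}, {"tx": 0.27, "ty": -0.04, "tz": 0, "yaw": 1, "jaw": 0}])

```text
clock: 16.3
tcp_pos: [0.5103, -0.0853, 0.1316]
ee_rot: [0.433, 0.901, -0.0, 0.003]
force: [8.5, -3.3, -3.4]
grip_width: 0.0004
gripper_force: 4.0
```

```bash
python3 st.py
```

```text
t 16.3 toolturn deg 54.77 axis in tool [0.0253 0.1556] F tool -7.9 4.6 Mz 1.34 az 45.52
```

Call:
jog_arm(steps=[{"tx": 0.27, "ty": -0.04, "tz": 0, "yaw": 1, "jaw": 0}, {"tx": 0.27, "ty": -0.04, "tz": 0, "yaw": 1, "jaw": 0}])

```text
clock: 16.55
tcp_pos: [0.5063, -0.0816, 0.1315]
ee_rot: [0.449, 0.894, -0.0, 0.003]
force: [8.4, -4.0, -3.9]
grip_width: 0.0005
gripper_force: 4.0
```

```bash
python3 st.py
```

```text
t 16.55 toolturn deg 56.76 axis in tool [0.0254 0.1557] F tool -8.3 4.4 Mz 1.4 az 47.5
```

Call:
jog_arm(steps=[{"tx": 0.27, "ty": -0.04, "tz": 0, "yaw": 1, "jaw": 0}])

```text
clock: 16.68
tcp_pos: [0.5043, -0.0797, 0.1315]
ee_rot: [0.457, 0.89, -0.0, 0.003]
force: [7.9, -3.6, -2.7]
grip_width: 0.0006
gripper_force: 4.0
```

```bash
python3 st.py
```

```text
t 16.68 toolturn deg 57.76 axis in tool [0.0254 0.1557] F tool -7.5 4.3 Mz 1.27 az 48.48
```

Call:
jog_arm(steps=[{"tx": 0.27, "ty": -0.04, "tz": 0, "yaw": 1, "jaw": 0}])

```text
clock: 16.8
tcp_pos: [0.5023, -0.0777, 0.1315]
ee_rot: [0.465, 0.886, -0.0, 0.003]
force: [8.1, -4.5, -2.7]
grip_width: 0.0007
gripper_force: 3.9
```

```bash
python3 st.py
```

```text
t 16.8 toolturn deg 58.77 axis in tool [0.0254 0.1557] F tool -8.3 4.1 Mz 1.4 az 49.49
```

Call:
jog_arm(steps=[{"tx": 0.27, "ty": -0.04, "tz": 0, "yaw": 1, "jaw": 0}])

```text
clock: 16.92
tcp_pos: [0.5004, -0.0757, 0.1315]
ee_rot: [0.472, 0.881, -0.0, 0.003]
force: [7.2, -4.0, -2.6]
grip_width: 0.0004
gripper_force: 3.7
```

```bash
python3 st.py
```

```text
t 16.93 toolturn deg 59.76 axis in tool [0.0254 0.1557] F tool -7.3 3.7 Mz 1.24 az 50.5
```

Call:
jog_arm(steps=[{"tx": 0.27, "ty": -0.04, "tz": 0, "yaw": 1, "jaw": 0}])

```text
clock: 17.05
tcp_pos: [0.4984, -0.0736, 0.1315]
ee_rot: [0.48, 0.877, -0.0, 0.003]
force: [7.4, -3.4, -2.9]
grip_width: 0.0001
gripper_force: 3.5
```

```bash
python3 st.py
```

```text
t 17.05 toolturn deg 60.76 axis in tool [0.0253 0.1558] F tool -6.9 4.4 Mz 1.18 az 51.54
```

Call:
jog_arm(steps=[{"tx": 0.27, "ty": -0.04, "tz": 0, "yaw": 1, "jaw": 0}])

```text
clock: 17.18
tcp_pos: [0.4965, -0.0715, 0.1315]
ee_rot: [0.488, 0.873, -0.0, 0.003]
force: [6.6, -2.4, -2.0]
grip_width: 0.0006
gripper_force: 3.2
```

```bash
python3 st.py
```

```text
t 17.18 toolturn deg 61.76 axis in tool [0.0252 0.1559] F tool -5.6 4.4 Mz 0.98 az 52.59
```

Call:
jog_arm(steps=[{"tx": 0.27, "ty": -0.04, "tz": 0, "yaw": 1, "jaw": 0}])

```text
clock: 17.3
tcp_pos: [0.4945, -0.0693, 0.1314]
ee_rot: [0.495, 0.869, -0.0, 0.003]
force: [6.6, -2.7, -1.3]
grip_width: 0.0003
gripper_force: 2.9
```

```bash
python3 st.py
```

```text
t 17.3 toolturn deg 62.76 axis in tool [0.025 0.156] F tool -5.7 4.3 Mz 0.99 az 53.66
```

Call:
jog_arm(steps=[{"tx": 0.27, "ty": -0.04, "tz": 0, "yaw": 1, "jaw": 0}])

```text
clock: 17.42
tcp_pos: [0.4926, -0.0671, 0.1314]
ee_rot: [0.503, 0.864, -0.0, 0.002]
force: [5.5, -3.0, -2.1]
grip_width: 0.0002
gripper_force: 2.5
```

```bash
python3 st.py
```

```text
t 17.43 toolturn deg 63.76 axis in tool [0.0248 0.1561] F tool -5.3 3.3 Mz 0.91 az 54.73
```

Call:
jog_arm(steps=[{"tx": 0.27, "ty": -0.04, "tz": 0, "yaw": 1, "jaw": 0}])

```text
clock: 17.55
tcp_pos: [0.4914, -0.0656, 0.1315]
ee_rot: [0.51, 0.86, -0.0, 0.003]
force: [7.4, -5.0, -2.7]
grip_width: 0.0003
gripper_force: 4.2
```

```bash
python3 st.py
```

```text
t 17.55 toolturn deg 64.75 axis in tool [0.0257 0.156 ] F tool -7.9 4.1 Mz 1.33 az 55.39
```

The torque fell smoothly and then rose again, so the clutch has broken over and reached its stop. I'll release now.

Call:
jog_arm(steps=[{"tx": -2, "ty": 0, "tz": 0, "yaw": 0, "jaw": 0}, {"tx": -3, "ty": 0, "tz": 0, "yaw": 0, "jaw": 0}, {"tx": -2, "ty": 0, "tz": -1, "yaw": 0, "jaw": 0}, {"tx": 0, "ty": 0, "tz": -5, "yaw": 0, "jaw": 0}, {"tx": 0, "ty": 0, "tz": -5, "yaw": 0, "jaw": 0}])

```text
clock: 18.18
tcp_pos: [0.5214, -0.126, 0.2409]
ee_rot: [0.51, 0.86, -0.0, -0.002]
force: [0.5, 1.6, 0.1]
grip_width: 0.0003
gripper_force: 0.0
```

Call:
jog_arm(steps=[{"tx": 0, "ty": -5, "tz": -2, "yaw": 0, "jaw": 0}, {"tx": 0, "ty": -5, "tz": 0, "yaw": 0, "jaw": 0}, {"tx": 0, "ty": -5, "tz": 0, "yaw": 0, "jaw": 0}, {"tx": 0, "ty": -5, "tz": 0, "yaw": 0, "jaw": 0}, {"tx": 0, "ty": 0, "tz": 0, "yaw": 0, "jaw": 0}])

```text
clock: 18.8
tcp_pos: [0.344, -0.2224, 0.2607]
ee_rot: [0.512, 0.859, -0.0, -0.001]
force: [-0.0, 0.4, 1.2]
grip_width: 0.0004
gripper_force: 0.0
```

```bash
python3 - <<'E'
from plant import viewer,monitor
from h import *
print(monitor.get_state()["tcp_pos"],monitor.get_state()["force"])
im=viewer.capture("top")[:,:,::-1][135:260,205:335]
im=cv2.convertScaleAbs(cv2.resize(im,None,fx=4.6,fy=4.6,interpolation=cv2.INTER_CUBIC),alpha=1.5)
cv2.imwrite("pics/c3.png",im)
E
```

```text
[ 0.34403372 -0.22240027  0.26066721] [-0.01946935  0.4277384   1.17306131]
```

View pics/c3.png

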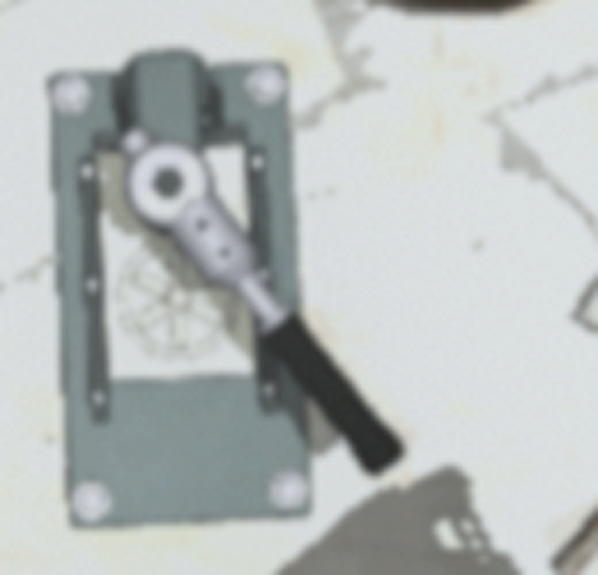

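The handle has sprung back to about 52° in the picture, from (170,182) to (384,455). The tablet's front edge is unchanged and square, and the robot is clear. I'll hand in.

```bash
python3 -c "
from plant import workorder
print(workorder.finish_job())"
```

```text
the job is handed in; nothing more can be done
None
```

The job is handed in, with no verdict reported back: the tablet sits square against the fence, the handle was turned to its click and just onto its stop, then released and sprang back, the arm is clear, and no move was made near the chisel, riffler or jar.

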